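Press the peg board's loose end block home with the one-hand bar clamp

TASK

The end block of the little wooden peg board has worked loose on its dowels and shows a gap. Slide the peg board along the plywood, without lifting it, in between the jaws of the one-hand bar clamp, and pump the clamp's trigger until the jaw has pressed the end block fully home and the gap is shut. Then hold the release button down until the jaw has run all the way back open, leaving the peg board lying flat between the jaws and everything else where it was.

Things in the scene. Friction and masses are not known exactly. Their poses are not given: they have to be found in the camera images.
- clamp: One-hand bar clamp, black plastic and steel, strapped down flat on its side on a plywood board; it does not come off. Origin: middle of the plywood's top face (z up). x runs along the bar from the head to the moving jaw; y points the way both jaws reach. In this frame, mm: head housing x -136 to -70, y -72 to -28, upper face z 40; bar axis y -50, z 20, bar 18 wide (y) and 7 thick.
- workboard: The plywood repair board under the clamp, 460 x 380 x 12 mm, axes as the clamp's. Origin: middle of its underside, on the console; its top lies 12 mm higher. The peg board slides on it.
- jaw_mouth (a point): On the plywood's top, at x 0, y 12 mm of the clamp's frame: between the jaws, in line with the middle of both pads. The head jaw's rubber pad face is at x -60 mm, the moving jaw's faces it (jaw); both pads span y -8 to 32 and z 5 to 35 mm. Between them is bare plywood up to the bar's edge at y -41; the mouth is open towards +y.
- jaw (a joint): Moving jaw with the bar. 0 = fully open, pads 151 mm apart; the value (m, up to 0.056) is how far it has come towards the head: its pad face is at x = 0.091 - value in the clamp's frame. It advances in ratchet steps of 5 mm, one for a full pull of the trigger, and cannot go back until the release is held down; a 5 N spring then runs it back open in about half a second.
- jaw_pad (a point): Middle of the moving jaw's pad face, 20 mm above the plywood.
- grip_mid (a point): Inside the clamp's fixed pistol grip, at x -120, y -140, z 20 mm of the clamp's frame. Here the grip spans x -133 to -107 and z 5 to 35 mm; it runs along y from -72 to -180 and a steel strap crosses it at y -165 to -177. The trigger stands in front of it (+x); the plywood for 60 mm in front of the trigger is bare.
- trigger (a joint): Grey trigger, 13 mm thick, 92 long, z 9 to 31 mm above the plywood, hinged on an upright pin at x -97.5, y -70 mm (clamp's frame), pointing to -y. 0 = rest, slanting off the grip; 0.26 rad = pulled up to the grip (its end moves to -x). It needs 0.2 rad for a ratchet step and springs back when let go. 3 to 6 N pulls it, 15 N while the block is pressed; once the block is home, 20 N stops short.
- trigger_pull (a point): Point inside the trigger, 70 mm from its hinge, 20 mm above the plywood; moves with it, 18 mm towards -x in a full pull. The front face, to pull on, is 7 mm from it in +x. Here trigger and grip together are 60 mm wide at rest and 42 mm when pulled.
- release (a joint): Release: round grey button, 22 mm across, on the upper side of the clamp's head, standing 10 mm proud. 0 = up, 0.0055 m = fully down; pressed straight down, about 5 N holds it there. It frees the jaw only while held well down (over about 3.5 mm), and springs up when let go.
- release_top (a point): Middle of the release button's upper face, 62 mm above the console when up.
- pegboard: Peg board: a pine block 78 x 50 x 22 mm (x, y, z) with three white pegs, heads 15 mm across, in a row along its x axis (x -25, 0, 25 mm; tops 51 mm above its underside). 0.2 kg with the end block. Origin: middle of the underside of this main block; x points to the loose end block. It starts on the plywood, off the open side of the jaws.
- end_block (a joint): The peg board's loose end block, pine, 32 x 50 x 22 mm, on two dowels. The value (m) is the gap to the main block: 0 = home. With the gap shut the whole is 110 mm long, x -39 to 71 mm in the peg board's frame (longer by the gap). It fits tightly (20 N to move) and stays where it is pushed.
- end_face (a point): Middle of the end block's outer face, 11 mm above its underside.
- jar: Bystander: white ceramic jar with twist cap, 96 mm across, 124 mm high. Origin: middle of its underside, as for all bystanders.
- mug: Bystander: clay mug, 80 mm across, 92 mm high.
- remote: Bystander: black remote control, 165 x 46 x 18 mm.
- paperweight: Bystander: domed green glass paperweight on the plywood, 68 mm across, 38 mm high.
- opener: Bystander: flat steel bottle opener on the plywood, 113 x 34 x 5 mm.
- tape: Bystander: tape measure standing on the plywood, 62 x 36 x 58 mm.
- book: Bystander: book lying flat, 205 x 140 x 28 mm.
There are look-alikes about, which are no part of the job. There is more than one size of the pegboard; the job needs the middle-sized.

How it is judged:
By the outcome, as a careful person would: the job done as asked, in the order asked, and still so for the second after the job is handed in, with the robot touching nothing.
It also fails if it takes over 64 s, if anything falls off the work surface, if the arm or the gripper's body presses on something with over 40 N, if the wrist force passes 120 N, or if a joint passes its speed limit or range.

ROBOT

A 6-joint arm with a two-finger parallel gripper is mounted at the origin on the work surface. World frame = base frame: x ahead of the robot, y to its left, z up, the work surface at z = 0. Lengths are in m, angles in degrees, forces in N, time in s.
With the tool pointing down it reaches from about 0.35 to 0.875 m from the base axis. Payload 4.2 kg.
Tool frame: the origin (TCP) lies on the front face of the gripper's body, between the roots of the fingers; the fingertips stand finger_overhang ahead of it and the grasp point (between the pads) lies 51 mm ahead of it (finger_overhang is the distance from the TCP to the fingertips, in m); z points along the fingers, y is the line along which they close (so a half turn about z gives the same grasp; the last joint's range is limited). The gripper opens to 87 mm and grips with 3 to 60 N. Pads are 19 mm wide; open, the fingers measure 117 mm over their backs; the gripper's body (75 mm by 190 mm) begins 51 mm behind the grasp point.
Start: joints at [89.416, 22.042, 0.453, 0, -68.411, -14.817], TCP at [0.166, 0.603, 0.292] pointing down, gripper open.
Joint ranges: [-179.83, 179.83], [-69.29, 118.12], [-61.27, 80.66], [-181.25, 117.63], [-171.15, -9.14], [-177.46, 177.46]. Speed limits (degrees/s): [159.86, 159.86, 180, 180, 180, 180].

INTERFACE

Orientations are given as a 3x3 rotation matrix whose columns are the frame's x, y, z axes.
In Python, from station import sense, capture, camera_model, finish_job, finger_overhang gives the robot as it stands. The module is installed in compiled form; this text tells all that it offers.
- The arm moves only by the tool jog_arm, never from a script. Its argument "rows" is a list that holds one entry, the list of rows, each a list of 4 numbers: the shift along the tool's x, y, z in m, then the turn about the tool's z in rad. A call has 1 to 20 rows; each row shifts and turns the commanded pose from where the row before left it, along the tool's axes as they then stand; what a row does not reach is not made up. A row lasts 1/8 s, in which the tool goes at most 62.5 mm and 10.7 degrees, less where a joint would pass 70% of its speed; a pose out of reach is approached as far as the arm can. A call is refused whole if a number of a shift passes 0.0625 or a number of a turn 0.188, either way. A call with a gripper value outside its range is refused whole. "claw" is the opening, from 0 (shut) to 1 (fully open), set as the call begins (left out, the last holds). The fingers move at their own pace and stop on an object; the grip force is fixed at half the most. Time passes only in rows, so rows that do not move let the fingers close. It gives the time, the measured TCP pose, the force, the opening and the grip force at its end, in the units of the state.
- sense(): the state, without advancing time (a new reading comes with each control period).
- capture(name): name is "side" or "top" or "wrist"; returns the picture (400x640x3 uint8, red, green, blue); there is no depth.
- camera_model(name): a dict with "fovy" (degrees; the focal length in pixels is half the picture's height over the tangent of half this angle, whatever the lens; pixels are square), "cx", "cy" (the principal point, pixels), "eye" and "rotation" of the camera in the world. Camera axes: x right, y down, z forward; pixel columns grow to the right and rows downward; lengths in m; the calibration is good to about 2 mm. A picture is of the moment at which its call begins: read the wrist's pose just before it. camera_model takes no time and is no camera call; for the wrist camera it gives the pose at the moment of the call.
- finish_job(): hands the job in; it is judged then, once.
The state is a dict: "time_s": time; "joints": joint angles; "joint_velocities": joint speeds; "effort": joint torques, N m; "tcp_pos": TCP position; "ee_rot": TCP orientation; "wrist_force": force on the tool from outside, world axes, zero at the start; "moment": the same for the moment, N m; "gripper_width": opening from 0.0 (shut) to 1.0 (fully open); "gripper_force": force on a finger pad.
Only numpy, scipy, OpenCV 4.12 (cv2) and the standard library are available. Lean on these libraries where they do the work, as an engineer would, in place of code of your own. Each camera call takes 0.05 s, during which the arm holds its last target. There are 200 camera calls.

## Working session

There is one attempt and no reset: what is moved stays moved. The work goes in short steps, Python scripts to look and compute and a tool call to move; the robot and the scene stay as the last step left them, time stands still between calls to the robot, and variables do not carry over. Pictures are saved under pics/ and viewed, at most 15 in all, crops included, and the job is handed in when it is done.

Besides the shell and the picture viewer there is one more tool, called after "Request:" by a JSON object that holds its "name" and its "arguments", one argument or row to a line. jog_arm: Moves the arm, as the interface text tells. Its arguments: {"type":"object","properties":{"rows":{"type":"array"},"claw":{"type":"number"}},"required":["rows"]}

```bash
mkdir -p pics
python3 - <<'E'
from station import *
import cv2,numpy as np
s=sense();print(s['time_s'],s['tcp_pos'],np.round(s['ee_rot'],3).tolist(),finger_overhang if not callable(finger_overhang) else finger_overhang())
for n in("top","side"):
    im=capture(n);cv2.imwrite(f"pics/{n}0.png",im[:,:,::-1]);m=camera_model(n);print(n,{k:np.round(v,4).tolist() for k,v in m.items() if not isinstance(v,str)})
E
```

```text
0.0 [0.16583115 0.602122   0.29117992] [[0.964, -0.266, -0.001], [-0.266, -0.964, -0.002], [0.0, 0.002, -1.0]] 0.0697
top {'fovy': 52.1709, 'cx': 321.6475, 'cy': 198.7779, 'eye': [0.4905, -0.0261, 1.4504], 'rotation': [[0.0181, -0.9971, 0.0737], [-0.9996, -0.0165, 0.0225], [-0.0213, -0.0741, -0.997]]}
side {'fovy': 46.9352, 'cx': 318.6108, 'cy': 189.5605, 'eye': [0.4693, -1.2039, 1.1605], 'rotation': [[0.9973, -0.0442, 0.0594], [-0.0737, -0.6665, 0.7419], [0.0069, -0.7442, -0.6679]]}
```

View pics/top0.png

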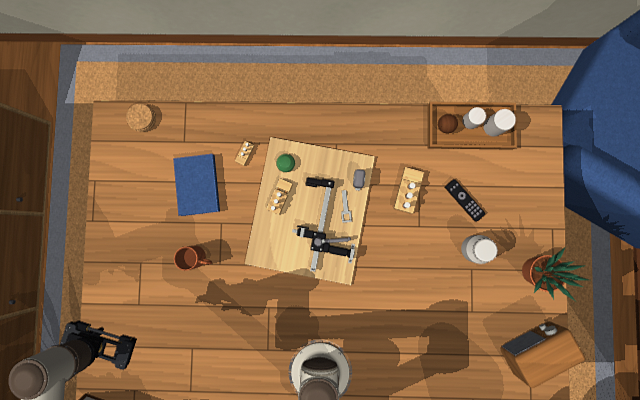

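View pics/side0.png

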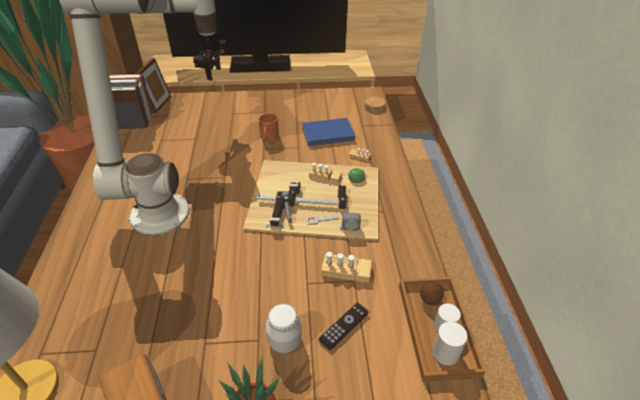

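The middle-sized peg board is the one on the plywood, at about (280,197) in the top view. The clamp head is near (318,242) and the moving jaw near (320,183). Next I'll locate the plywood and enlarge that area.

```bash
cat > h.py <<'E'
from station import *
import cv2,numpy as np
def K(m): f=200/np.tan(np.radians(m['fovy'])/2); return f,m['cx'],m['cy']
def ray(m,px,z):
    f,cx,cy=K(m); px=np.atleast_2d(np.asarray(px,float))
    d=np.c_[(px[:,0]-cx)/f,(px[:,1]-cy)/f,np.ones(len(px))]@np.array(m['rotation']).T
    e=np.array(m['eye']); return (e+d*((z-e[2])/d[:,2])[:,None])
def proj(m,P):
    f,cx,cy=K(m); c=(np.atleast_2d(P)-np.array(m['eye']))@np.array(m['rotation']); return np.c_[f*c[:,0]/c[:,2]+cx,f*c[:,1]/c[:,2]+cy]
E
python3 - <<'E'
from h import *
im=cv2.imread('pics/top0.png');m=camera_model('top')
hsv=cv2.cvtColor(im,cv2.COLOR_BGR2HSV)
print(hsv[250,270],hsv[230,270],hsv[270,250],hsv[250,230],hsv[150,300])
# edges: crop window, mask plywood by brightness
roi=np.zeros(im.shape[:2],np.uint8);roi[125:300,235:390]=1
mask=((hsv[:,:,2]>185)&(hsv[:,:,1]<150)).astype(np.uint8)*roi
mask=cv2.morphologyEx(mask,cv2.MORPH_OPEN,np.ones((3,3)))
cs,_=cv2.findContours(mask,cv2.RETR_EXTERNAL,cv2.CHAIN_APPROX_NONE)
c=max(cs,key=cv2.contourArea);r=cv2.minAreaRect(c);b=cv2.boxPoints(r);print(r,b.tolist())
P=ray(m,b,0.012);print(P.round(4).tolist());print(np.linalg.norm(P-np.roll(P,1,0),axis=1),P.mean(0))
big=cv2.resize(im[130:295,235:390],None,fx=3.6,fy=3.6,interpolation=cv2.INTER_CUBIC)
for p in b: cv2.circle(big,tuple(int(v) for v in (p-[235,130])*3.6),3,(0,0,255),-1)
cv2.imwrite('pics/c1.png',big)
E
```

```text
[ 17 113 208] [ 21 102 235] [ 14 145 193] [ 14 149 108] [ 19 110 227]
((304.2851257324219, 214.02980041503906), (116.4894790649414, 139.33010864257812), 10.539183616638184) [[234.28070068359375, 271.8661804199219], [259.7652587890625, 134.88656616210938], [374.28955078125, 156.19342041015625], [348.80499267578125, 293.17303466796875]]
[[0.3353, 0.3077, 0.012], [0.8228, 0.2324, 0.012], [0.7515, -0.1777, 0.012], [0.2703, -0.0937, 0.012]]
[0.406582   0.49333639 0.41629065 0.48847499] [0.5449819  0.06717281 0.012     ]
```

View pics/c1.png

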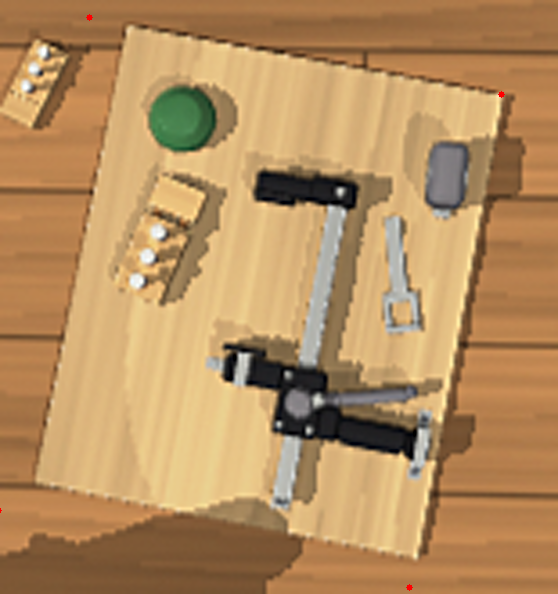

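```bash
cat >> h.py <<'E'
def to_clamp(P,o,a): 
    c,s=np.cos(a),np.sin(a); d=np.atleast_2d(P)[:,:2]-o; return d@np.array([[c,-s],[s,c]])
def to_world(p,o,a):
    c,s=np.cos(a),np.sin(a); return np.atleast_2d(p)@np.array([[c,s],[-s,c]])+o
E
python3 - <<'E'
from h import *
m=camera_model('top')
C=lambda l: np.array(l)/3.6+[235,130]-0.36
W=ray(m,C([(128,27),(504,95),(420,556),(37,482)]),.012)[:,:2]
L=np.array([(.23,.19),(.23,-.19),(-.23,-.19),(-.23,.19)])
Z=((W-W.mean(0))@[1,1j]); z=(L@[1,1j]); a=np.angle((Z*z.conj()).sum()); o=W.mean(0)
print('o',o,'a',np.degrees(a),'res',np.round(W-to_world(L,o,a),4).tolist())
pegs=ray(m,C([(158,232),(148,257),(137,281)]),.063)[:,:2]
v=pegs[0]-pegs[2];print('pegs',pegs.round(4).tolist(),'yaw',np.degrees(np.arctan2(v[1],v[0])),np.linalg.norm(v),'clamp',to_clamp(pegs,o,a).round(4).tolist())
print('button clamp',to_clamp(ray(m,C([(299,403)]),.062),o,a),'head pads corner',to_clamp(ray(m,C([(260,172),(257,198),(218,376)]),.047),o,a))
E
```

```text
o [0.55844922 0.046252  ] a -9.642676771884924 res [[-0.0019, -0.0003], [-0.0013, 0.0007], [0.0017, 0.0006], [0.0014, -0.0009]]
pegs [[0.6067, 0.1529], [0.5828, 0.1618], [0.5599, 0.1716]] yaw -21.771785912606788 0.05048793425300698 clamp [[0.0298, 0.1132], [0.0047, 0.118], [-0.0196, 0.1238]]
button clamp [[-0.10406216 -0.04834216]] head pads corner [[ 0.10559174  0.03001243]
 [ 0.08037632  0.02812283]
 [-0.09380713  0.03261351]]
```

Request:
{"name": "jog_arm", "arguments": {
  "rows": [
    [[0.0433,0.0261,0.0055,0],[0.0433,0.0261,0.0055,0],[0.0433,0.0261,0.0055,0],[0.0433,0.0261,0.0055,0],[0.0433,0.0261,0.0055,0],[0.0433,0.0261,0.0055,0],[0.0433,0.0261,0.0055,0],[0.0433,0.0261,0.0055,0],[0.0433,0.0261,0.0055,0],[0.0433,0.0261,0.0055,0],[0.0433,0.0261,0.0055,0],[0.0433,0.0261,0.0055,0],[0,0,0,0.11],[0,0,0,0]]
  ],
  "claw": 1
}}

```text
time_s: 1.85
tcp_pos: [0.5837, 0.1619, 0.2254]
ee_rot: [[0.929, -0.37, -0.001], [-0.37, -0.929, -0.001], [-0.001, 0.001, -1.0]]
wrist_force: [-0.2, 0.6, -0.2]
gripper_width: 0.999
gripper_force: 0.0
```

Run:
```python
from h import *
m=camera_model('wrist');im=capture('wrist')[:,:,::-1];s=sense()
cv2.imwrite('pics/w1.png',im);np.savez('w1.npz',**{k:m[k] for k in('fovy','cx','cy','eye','rotation')})
R=s['ee_rot'];print(s['tcp_pos'],np.degrees(np.arctan2(R[1][0],R[0][0])),R[2])
print(m['eye'],np.round(m['rotation'],3).tolist(),m['fovy'])
print(proj(m,[[.6067,.1529,.063],[.5828,.1618,.063],[.5599,.1716,.063]]))
```

```text
[0.58354423 0.16241519 0.22579429] -21.615863182087953 [-6.61783641e-04  6.26285180e-04 -9.99999585e-01]
[0.64536551 0.13675177 0.31583046] [[-0.37, -0.9, -0.23], [-0.929, 0.359, 0.09], [0.002, 0.247, -0.969]] 63.02980282979335
[[321.14241646 170.46261073]
 [321.90315624 201.93510008]
 [321.15882841 231.24427489]]
```

View pics/w1.png

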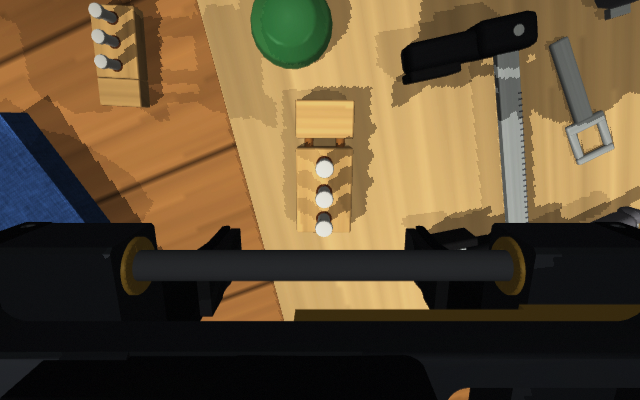

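The pegs show at (324,168), (324,199) and (323,229), within 2 mm of the estimate, and the gap of about 10 mm shows at row 142. I'll go down and grip.

Request:
{"name": "jog_arm", "arguments": {
  "rows": [
    [[0.002,0.0015,0.035,0],[0,0,0.035,0],[0,0,0.035,0],[0,0,0.023,0],[0,0,0.0108,0],[0,0,0,0]]
  ]
}}

```text
time_s: 2.65
tcp_pos: [0.5847, 0.1609, 0.0872]
ee_rot: [[0.93, -0.368, -0.001], [-0.368, -0.93, -0.001], [-0.0, 0.001, -1.0]]
wrist_force: [-0.2, 0.1, 1.4]
gripper_width: 1.002
gripper_force: 0.0
```

Request:
{"name": "jog_arm", "arguments": {
  "rows": [
    [[0,0,0,0],[0,0,0,0],[0,0,0,0],[0,0,0,0],[0,0,0,0],[0,0,0,0]]
  ],
  "claw": 0.4
}}

```text
time_s: 3.4
tcp_pos: [0.585, 0.1604, 0.0877]
ee_rot: [[0.929, -0.37, -0.0], [-0.37, -0.929, -0.0], [0.0, 0.0, -1.0]]
wrist_force: [-0.5, -0.1, 1.8]
gripper_width: 0.569
gripper_force: 30.0
```

Request:
{"name": "jog_arm", "arguments": {
  "rows": [
    [[-0.0025,0.01,0,0],[-0.0025,0.01,0,0],[-0.0025,0.01,0,0],[-0.0025,0.01,0,0],[0,0,0,-0.053],[0,0,0,-0.053],[0,0,0,-0.053],[0,0,0,-0.053],[0,0,0,0],[0,0,0,0]]
  ]
}}

```text
time_s: 4.65
tcp_pos: [0.5605, 0.1262, 0.0876]
ee_rot: [[0.986, -0.167, -0.001], [-0.167, -0.986, -0.001], [-0.001, 0.001, -1.0]]
wrist_force: [0.9, -3.5, 4.4]
gripper_width: 0.571
gripper_force: 30.0
```

Run:
```python
from h import *
o=np.array([.5584,.0463]);a=np.radians(-9.643)
s=sense();R=np.array(s['ee_rot']);print(s['tcp_pos'],np.degrees(np.arctan2(R[1,0],R[0,0])),to_clamp(s['tcp_pos'][:2],o,a))
m=camera_model('wrist');im=capture('wrist')[:,:,::-1];cv2.imwrite('pics/w2.png',im)
hsv=cv2.cvtColor(im,cv2.COLOR_BGR2HSV)
w=((hsv[:,:,2]>190)&(hsv[:,:,1]<40)).astype(np.uint8)
n,_,st,c=cv2.connectedComponentsWithStats(w)
for i in range(1,n):
    if st[i,4]>30: print(c[i].round(1),st[i,4],to_clamp(ray(m,c[i],.063),o,a).round(4))
```

```text
[0.56050031 0.12615781 0.08763819] -9.604774125164486 [[-0.01130624  0.07908129]]
```

View pics/w2.png

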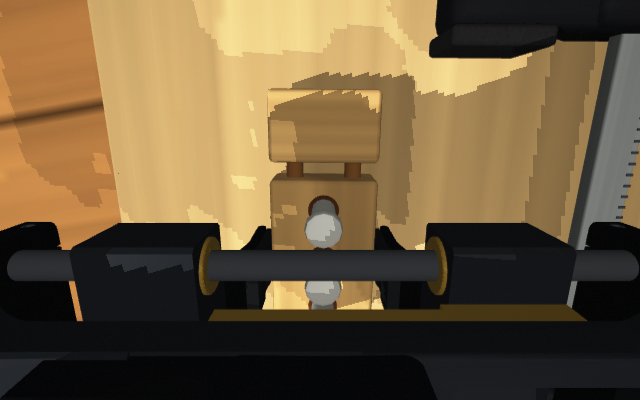

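The peg board is gripped square, with the end block at rows 90–160 and the gap at 160–175. The moving jaw is at upper right, with its face near row 55. I'll slide it in.

Request:
{"name": "jog_arm", "arguments": {
  "rows": [
    [[0,0.01,0,0],[0,0.01,0,0],[0,0.01,0,0],[0,0.01,0,0],[0,0.01,0,0],[0,0.01,0,0],[0,0.006,0,0],[0,0,0,0],[0,0,0,0]]
  ]
}}

```text
time_s: 5.82
tcp_pos: [0.5499, 0.0609, 0.0876]
ee_rot: [[0.986, -0.166, -0.001], [-0.166, -0.986, -0.001], [-0.0, 0.001, -1.0]]
wrist_force: [1.5, -2.6, 5.8]
gripper_width: 0.571
gripper_force: 30.0
```

Run:
```python
from h import *
o=np.array([.5584,.0463]);a=np.radians(-9.643)
s=sense();print(s['wrist_force'],to_clamp(s['tcp_pos'][:2],o,a))
m=camera_model('wrist');im=capture('wrist')[:,:,::-1];cv2.imwrite('pics/w3.png',im)
t=capture('top')[:,:,::-1];b=cv2.resize(t[130:295,235:390],None,fx=3.6,fy=3.6,interpolation=cv2.INTER_CUBIC)
out=np.zeros((594,558+0,3),np.uint8); cv2.imwrite('pics/w3.png',im)
for p in [(319,88),(319,160)]: print(to_clamp(ray(m,p,.034),o,a))
```

```text
[ 1.50768564 -2.62417693  5.79638898] [[-0.01080168  0.01301822]]
[[0.06672717 0.01392429]]
[[0.03646035 0.01397749]]
```

View pics/w3.png

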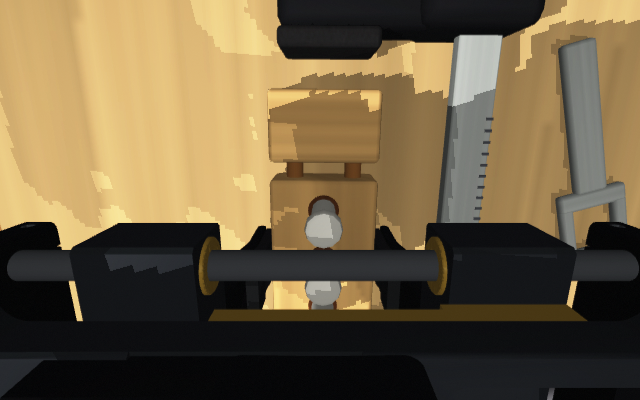

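Request:
{"name": "jog_arm", "arguments": {
  "rows": [
    [[0,0.0015,0,0],[0,0,0,0]]
  ]
}}

```text
time_s: 6.18
tcp_pos: [0.5499, 0.0606, 0.0876]
ee_rot: [[0.986, -0.166, 0.0], [-0.166, -0.986, 0.0], [0.0, -0.0, -1.0]]
wrist_force: [1.1, 2.1, 5.2]
gripper_width: 0.574
gripper_force: 30.0
```

Request:
{"name": "jog_arm", "arguments": {
  "rows": [
    [[0,0,0,0],[0,0,0,0],[0,0,0,0]]
  ],
  "claw": 0.7
}}

```text
time_s: 6.55
tcp_pos: [0.5489, 0.06, 0.0867]
ee_rot: [[0.986, -0.166, -0.002], [-0.166, -0.986, -0.001], [-0.002, 0.001, -1.0]]
wrist_force: [-0.2, -0.5, 0.7]
gripper_width: 0.695
gripper_force: 0.0
```

Request:
{"name": "jog_arm", "arguments": {
  "rows": [
    [[0,0,-0.02,0],[0,0,-0.04,0],[0,0,-0.04,0],[0,0,0,0]]
  ]
}}

```text
time_s: 7.05
tcp_pos: [0.5512, 0.0608, 0.1907]
ee_rot: [[0.986, -0.166, 0.006], [-0.166, -0.986, 0.002], [0.006, -0.003, -1.0]]
wrist_force: [0.2, -0.2, -1.8]
gripper_width: 0.698
gripper_force: 0.0
```

Run:
```python
from h import *
o=np.array([.5584,.0463]);a=np.radians(-9.643)
s=sense();R=np.array(s['ee_rot']);print(s['time_s'],np.round(s['joints'],1),s['wrist_force'],s['tcp_pos'],to_clamp(s['tcp_pos'][:2],o,a),np.degrees(np.arctan2(R[1,0],R[0,0])))
print('grip',to_world([[-.112,-.14],[-.104,-.05]],o,a))
m=camera_model('wrist');im=capture('wrist')[:,:,::-1];cv2.imwrite('pics/w4.png',im)
```

```text
7.05 [ 23.1  20.6 -17.8   0.  -51.2  57.4] [ 0.23572144 -0.24864643 -1.77313125] [0.55115967 0.06081327 0.19067254] [[-0.00956913  0.01309539]] -9.53630925760042
grip [[ 0.42453128 -0.07296091]
 [ 0.44749402  0.01442737]]
```

Request:
{"name": "jog_arm", "arguments": {
  "rows": [
    [[-0.02,0.0303,0,0],[-0.02,0.0303,0,0],[-0.02,0.0303,0,0],[-0.02,0.0303,0,0],[-0.02,0.0303,0,0],[0,0,0,-0.1745],[0,0,0,-0.1745],[0,0,0,-0.1745],[0,0,0,-0.1745],[0,0,0,-0.1745],[0,0,0,-0.1745],[0,0,0,-0.1745],[0,0,0,-0.1745],[0,0,0,-0.1745],[0,0,0,0],[0,0,0,0]]
  ],
  "claw": 1
}}

```text
time_s: 9.1
tcp_pos: [0.4255, -0.0725, 0.1867]
ee_rot: [[0.169, 0.986, -0.002], [0.986, -0.169, -0.0], [-0.001, -0.002, -1.0]]
wrist_force: [0.3, -0.1, -0.6]
gripper_width: 0.998
gripper_force: 0.0
```

Run:
```python
from h import *
o=np.array([.5584,.0463]);a=np.radians(-9.643)
s=sense();R=np.array(s['ee_rot']);print(s['time_s'],np.round(s['joints'],1),s['tcp_pos'],to_clamp(s['tcp_pos'][:2],o,a),np.degrees(np.arctan2(R[1,0],R[0,0])))
m=camera_model('wrist');im=capture('wrist')[:,:,::-1].copy()
W=lambda p,z:np.r_[to_world([p],o,a)[0],.012+z]
P=proj(m,[W((-.133,-.1),.035),W((-.107,-.1),.035),W((-.104,-.05),.05),W((-.088,-.135),.031),W((-.073,-.14),.031),W((-.136,-.028),.04),W((-.07,-.028),.04)])
for p in P: cv2.circle(im,tuple(int(v) for v in p),3,(0,0,255),-1)
print(P.round(0).tolist())
cv2.imwrite('pics/w5.png',im)
t=capture('top')[:,:,::-1];cv2.imwrite('pics/t5.png',t)
```

```text
9.1 [ 12.1  10.  -34.   -0.  -46.  158.2] [ 0.4254579  -0.07246736  0.18673124] [[-0.11116915 -0.1393582 ]] 80.26978000310157
[[293.0, 155.0], [329.0, 155.0], [335.0, 77.0], [355.0, 201.0], [375.0, 208.0], [284.0, 42.0], [388.0, 42.0]]
```

View pics/w5.png

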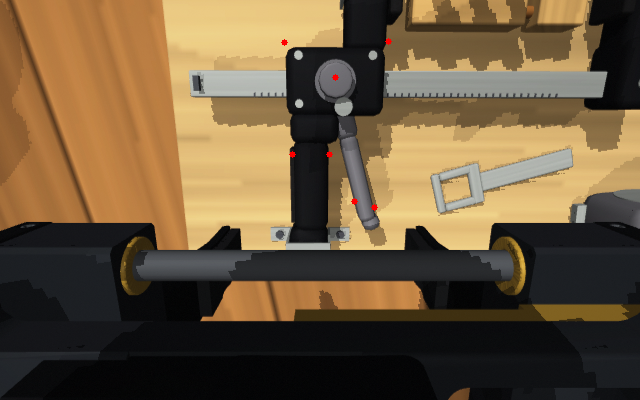

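Request:
{"name": "jog_arm", "arguments": {
  "rows": [
    [[0,0,0.03,0],[0,0,0.03,0],[0,0,0.025,0],[0,0,0.013,0],[0,0,0,0],[0,0,0,0]]
  ]
}}

```text
time_s: 9.95
tcp_pos: [0.4262, -0.0723, 0.0899]
ee_rot: [[0.167, 0.986, 0.001], [0.986, -0.167, 0.0], [0.0, 0.001, -1.0]]
wrist_force: [-0.7, -0.2, -0.8]
gripper_width: 1.002
gripper_force: 0.0
```

Request:
{"name": "jog_arm", "arguments": {
  "rows": [
    [[0,0,0,0],[0,0,0,0],[0,0,0,0],[0,0,0,0],[0,0,0,0],[0,0,0,0]]
  ],
  "claw": 0.4
}}

```text
time_s: 10.7
tcp_pos: [0.4243, -0.0721, 0.0902]
ee_rot: [[0.169, 0.986, -0.003], [0.986, -0.169, 0.001], [0.0, -0.003, -1.0]]
wrist_force: [-4.2, 4.9, 11.7]
gripper_width: 0.478
gripper_force: 30.0
```

Request:
{"name": "jog_arm", "arguments": {
  "rows": [
    [[0,0,0,0],[0,0,0,0],[0,0,0,0],[0,0,0,0],[0,0,0,0]]
  ],
  "claw": 1
}}

```text
time_s: 11.32
tcp_pos: [0.4249, -0.0704, 0.0893]
ee_rot: [[0.165, 0.986, -0.002], [0.986, -0.165, 0.002], [0.002, -0.003, -1.0]]
wrist_force: [-7.5, 25.0, 10.5]
gripper_width: 0.941
gripper_force: 11.3
```

Run:
```python
from h import *
o=np.array([.5584,.0463]);a=np.radians(-9.643)
s=sense();print(s['time_s'],s['tcp_pos'],to_clamp(s['tcp_pos'][:2],o,a),s['wrist_force'])
t=capture('top')[:,:,::-1];t0=cv2.imread('pics/t5.png')
w=capture('wrist')[:,:,::-1]
cut=lambda t:cv2.resize(t[165:260,265:345],None,fx=4.5,fy=4.5,interpolation=cv2.INTER_CUBIC)
cv2.imwrite('pics/c6.png',np.hstack([cut(t0),cut(t)])); cv2.imwrite('pics/w6.png',w)
```

```text
11.325 [ 0.42491541 -0.07043561  0.08927109] [[-0.1120443  -0.13744603]] [-7.53616705 25.04440333 10.52542907]
```

View pics/c6.png

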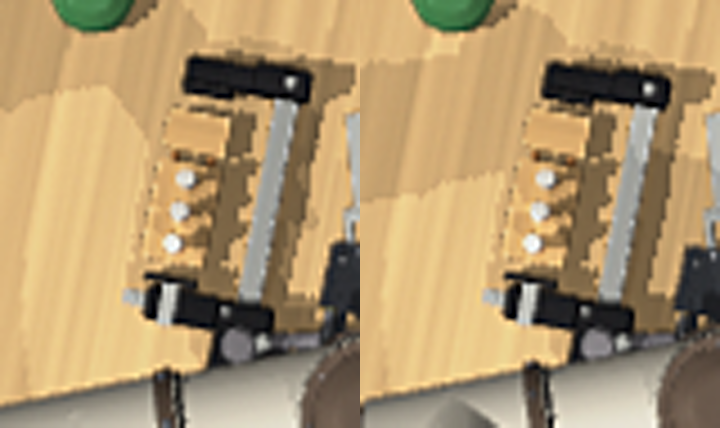

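The jaw advanced one step, but the opening shows a side force. I'll check the wrist view.

```bash
python3 -c "
from h import *
s=sense();print(s['time_s'],s['wrist_force'],s['moment'],s['gripper_width'],s['gripper_force'],s['tcp_pos'])"
```

```text
11.425 [-10.52889121  24.76606658  12.24651214] [7.06220352 2.27835373 0.807344  ] 0.9765828472492841 11.457135864923202 [ 0.42373824 -0.07022856  0.08926632]
```

View pics/w6.png

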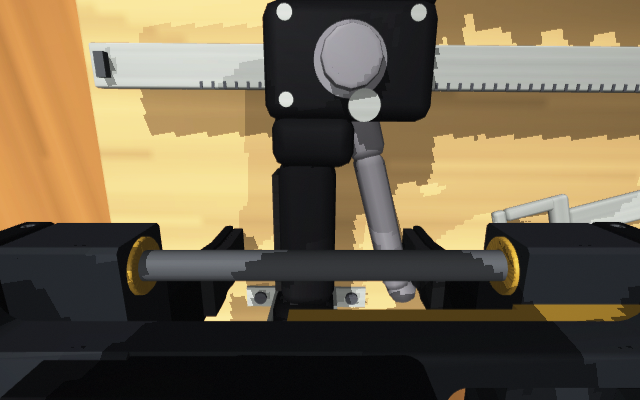

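Request:
{"name": "jog_arm", "arguments": {
  "rows": [
    [[0,0,0,0],[0,0,0,0]]
  ]
}}

```text
time_s: 11.68
tcp_pos: [0.4231, -0.0701, 0.0893]
ee_rot: [[0.164, 0.986, -0.006], [0.986, -0.164, 0.002], [0.001, -0.006, -1.0]]
wrist_force: [-10.4, 24.4, 13.5]
gripper_width: 0.998
gripper_force: 11.4
```

Run:
```python
from h import *
o=np.array([.5584,.0463]);a=np.radians(-9.643)
s=sense();R=np.array(s['ee_rot']);print(s['wrist_force'],R.T@s['wrist_force'],R.T@s['moment'],s['gripper_force'],s['gripper_width'],s['tcp_pos'],to_clamp(s['tcp_pos'][:2],o,a),np.round(R,3).tolist(),np.round(s['joints'],1),np.round(s['effort'],1))
m=camera_model('wrist')
W=lambda p,z:np.r_[to_world([p],o,a)[0],.012+z]
for p,z in [((-.154,-.14),.008),((-.068,-.14),.008),((-.12,-.171),.035),((-.147,-.165),.003),((-.147,-.177),.003),((-.08,-.162),.031)]: print(p,proj(m,W(p,z)).round(0))
# tool-frame position of strap tab & trigger tip seen in image
for px,z in [((262,297),.016),((247,288),.016),((405,297),.040),((284,200),.047),((285,12),.052)]: print(px,to_clamp(ray(m,px,z),o,a).round(4))
```

```text
[-10.36880293  24.39837854  13.5449715 ] [ 22.38187379 -14.31044295 -13.43585317] [ 3.48541223  6.5087861  -0.89926407] 11.391597002071876 0.9978662744740167 [ 0.42305682 -0.07010147  0.08930861] [[-0.11393261 -0.13742794]] [[0.164, 0.986, -0.006], [0.986, -0.164, 0.002], [0.001, -0.006, -1.0]] [ 12.4  19.7 -40.4  -0.4 -30.2 158.5] [-10.7 -23.3  10.    4.8   0.9  -0.9]
(-0.154, -0.14) [[248. 250.]]
(-0.068, -0.14) [[412. 251.]]
(-0.12, -0.171) [[311. 335.]]
(-0.147, -0.165) [[265. 288.]]
(-0.147, -0.177) [[266. 307.]]
(-0.08, -0.162) [[396. 313.]]
(262, 297) [[-0.1489 -0.17  ]]
(247, 288) [[-0.157  -0.1645]]
(405, 297) [[-0.0753 -0.1551]]
(284, 200) [[-0.1311 -0.1056]]
(285, 12) [[-0.1284 -0.0357]]
```

Request:
{"name": "jog_arm", "arguments": {
  "rows": [
    [[0.003,0,0,0],[0,0,0,0],[0,0,0,0]]
  ]
}}

```text
time_s: 12.05
tcp_pos: [0.4257, -0.0698, 0.0891]
ee_rot: [[0.167, 0.986, -0.002], [0.986, -0.167, -0.0], [-0.001, -0.002, -1.0]]
wrist_force: [0.5, -0.7, 0.4]
gripper_width: 1.001
gripper_force: 0.0
```

Request:
{"name": "jog_arm", "arguments": {
  "rows": [
    [[0,0,-0.004,0],[0,0,0,0],[0,0,0,0]]
  ]
}}

```text
time_s: 12.42
tcp_pos: [0.4264, -0.0696, 0.0935]
ee_rot: [[0.167, 0.986, -0.0], [0.986, -0.167, 0.0], [0.0, -0.0, -1.0]]
wrist_force: [-0.4, 0.1, 0.5]
gripper_width: 1.004
gripper_force: 0.0
```

Run:
```python
from h import *
o=np.array([.5584,.0463]);a=np.radians(-9.643)
s=sense();R=np.array(s['ee_rot']);print(R.T@s['wrist_force'],R.T@s['moment'],s['gripper_force'],s['gripper_width'],s['tcp_pos'],to_clamp(s['tcp_pos'][:2],o,a))
im=capture('side')[:,:,::-1];cv2.imwrite('pics/s7.png',cv2.resize(im[140:260,190:350],None,fx=5,fy=5,interpolation=cv2.INTER_CUBIC))
```

```text
[ 0.00534532 -0.42577969 -0.51928745] [-0.09766201 -0.06226244  0.0025162 ] 0.0 1.0035278204428557 [ 0.4264094  -0.06956394  0.09348782] [[-0.11071744 -0.13633642]]
```

View pics/s7.png

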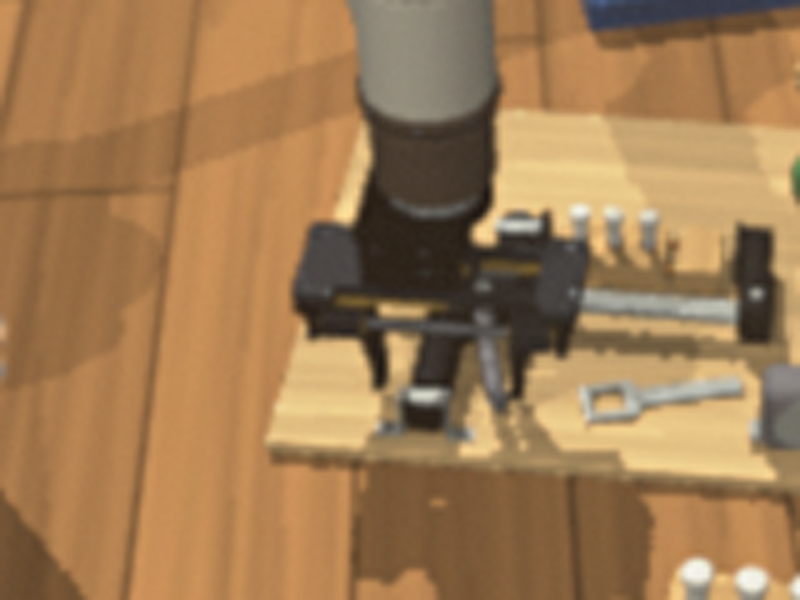

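The force cleared after a 3 mm shift away from the strap. I'll go 2 mm further and stay at this height.

Request:
{"name": "jog_arm", "arguments": {
  "rows": [
    [[0.002,0,0,0],[0,0,0,0],[0,0,0,0],[0,0,0,0],[0,0,0,0]]
  ],
  "claw": 0.4
}}

```text
time_s: 13.1
tcp_pos: [0.4268, -0.0673, 0.0939]
ee_rot: [[0.168, 0.986, -0.001], [0.986, -0.168, 0.0], [0.0, -0.001, -1.0]]
wrist_force: [-5.7, 5.8, 12.3]
gripper_width: 0.518
gripper_force: 11.1
```

Request:
{"name": "jog_arm", "arguments": {
  "rows": [
    [[0,0,0,0],[0,0,0,0],[0,0,0,0],[0,0,0,0],[0,0,0,0]]
  ],
  "claw": 1
}}

```text
time_s: 13.72
tcp_pos: [0.4254, -0.0677, 0.093]
ee_rot: [[0.167, 0.986, -0.003], [0.986, -0.167, -0.001], [-0.001, -0.003, -1.0]]
wrist_force: [0.1, -0.2, -0.2]
gripper_width: 0.968
gripper_force: 0.0
```

Request:
{"name": "jog_arm", "arguments": {
  "rows": [
    [[0,0,0,0],[0,0,0,0],[0,0,0,0],[0,0,0,0],[0,0,0,0]]
  ],
  "claw": 0.4
}}

```text
time_s: 14.35
tcp_pos: [0.4268, -0.0674, 0.094]
ee_rot: [[0.168, 0.986, -0.001], [0.986, -0.168, 0.0], [0.0, -0.001, -1.0]]
wrist_force: [-6.6, 6.1, 12.6]
gripper_width: 0.521
gripper_force: 11.7
```

Request:
{"name": "jog_arm", "arguments": {
  "rows": [
    [[0,0,0,0],[0,0,0,0],[0,0,0,0],[0,0,0,0],[0,0,0,0]]
  ],
  "claw": 1
}}

```text
time_s: 14.98
tcp_pos: [0.4254, -0.0677, 0.093]
ee_rot: [[0.167, 0.986, -0.004], [0.986, -0.167, -0.001], [-0.001, -0.003, -1.0]]
wrist_force: [-1.2, -0.8, 0.6]
gripper_width: 0.967
gripper_force: 0.0
```

```bash
cat > j.py <<'E'
from h import *
import sys
o=np.array([.5584,.0463]);a=np.radians(-9.643)
s=sense();print(s['time_s'],s['wrist_force'],to_clamp(s['tcp_pos'][:2],o,a),s['tcp_pos'][2])
t=capture('top')[:,:,::-1];cv2.imwrite('pics/%s.png'%sys.argv[1],t);m=camera_model('top')
# scan along clamp x at jaw body y=-0.02, top z: dark extent; and along block centre
g=cv2.cvtColor(t,cv2.COLOR_BGR2GRAY)
xs=np.arange(-.06,.12,.001)
def line(y,z):
    P=proj(m,np.c_[to_world(np.c_[xs,0*xs+y],o,a),0*xs+z]).astype(np.float32)
    return cv2.remap(g,P[:,0].reshape(1,-1),P[:,1].reshape(1,-1),cv2.INTER_LINEAR)[0].astype(int)
l=line(-.015,.05);d=xs[(l<60)&(xs>0.02)];print('jaw dark x',d.min() if len(d) else None,d.max() if len(d) else None)
l=np.mean([line(.008,.034),line(.016,.034),line(.02,.034)],0).astype(int);print('block',[int(v) for v in l[70:160:2]])
E
python3 j.py t8
```

```text
14.975 [-1.18094715 -0.75317552  0.62234226] [[-0.11203894 -0.13470998]] 0.09298789108029584
jaw dark x 0.07100000000000012 0.09300000000000014
block [179, 179, 178, 174, 174, 167, 161, 144, 107, 96, 103, 117, 151, 182, 185, 183, 182, 180, 180, 178, 175, 172, 173, 174, 179, 184, 179, 137, 59, 15, 24, 30, 26, 23, 27, 32, 31, 29, 28, 24, 21, 30, 55, 98, 140]
```

Request:
{"name": "jog_arm", "arguments": {
  "rows": [
    [[0,0,0,0],[0,0,0,0],[0,0,0,0],[0,0,0,0],[0,0,0,0],[0,0,0,0]]
  ],
  "claw": 0.4
}}

```text
time_s: 15.78
tcp_pos: [0.4252, -0.0672, 0.0939]
ee_rot: [[0.169, 0.986, -0.003], [0.986, -0.169, 0.001], [0.0, -0.003, -1.0]]
wrist_force: [-4.6, 5.5, 9.9]
gripper_width: 0.478
gripper_force: 30.0
```

Request:
{"name": "jog_arm", "arguments": {
  "rows": [
    [[0,0,0,0],[0,0,0,0],[0,0,0,0],[0,0,0,0],[0,0,0,0]]
  ],
  "claw": 1
}}

```text
time_s: 16.4
tcp_pos: [0.4257, -0.0677, 0.0931]
ee_rot: [[0.167, 0.986, -0.003], [0.986, -0.167, -0.0], [-0.001, -0.003, -1.0]]
wrist_force: [0.6, -0.5, 0.4]
gripper_width: 0.948
gripper_force: 0.0
```

Request:
{"name": "jog_arm", "arguments": {
  "rows": [
    [[0,0,0,0],[0,0,0,0],[0,0,0,0],[0,0,0,0],[0,0,0,0],[0,0,0,0]]
  ],
  "claw": 0.4
}}

```text
time_s: 17.15
tcp_pos: [0.4252, -0.067, 0.094]
ee_rot: [[0.171, 0.985, -0.003], [0.985, -0.171, 0.001], [0.001, -0.003, -1.0]]
wrist_force: [-4.4, 7.3, 11.7]
gripper_width: 0.479
gripper_force: 30.0
```

Request:
{"name": "jog_arm", "arguments": {
  "rows": [
    [[0,0,0,0],[0,0,0,0],[0,0,0,0],[0,0,0,0],[0,0,0,0]]
  ],
  "claw": 1
}}

```text
time_s: 17.77
tcp_pos: [0.4257, -0.0677, 0.0931]
ee_rot: [[0.167, 0.986, -0.003], [0.986, -0.167, -0.0], [-0.001, -0.003, -1.0]]
wrist_force: [-0.3, 0.4, 0.4]
gripper_width: 0.949
gripper_force: 0.0
```

Request:
{"name": "jog_arm", "arguments": {
  "rows": [
    [[0,0,0,0],[0,0,0,0],[0,0,0,0],[0,0,0,0],[0,0,0,0],[0,0,0,0]]
  ],
  "claw": 0.4
}}

```text
time_s: 18.52
tcp_pos: [0.4253, -0.067, 0.094]
ee_rot: [[0.17, 0.985, -0.003], [0.985, -0.17, 0.001], [0.001, -0.003, -1.0]]
wrist_force: [-5.9, 6.5, 12.5]
gripper_width: 0.477
gripper_force: 30.0
```

Request:
{"name": "jog_arm", "arguments": {
  "rows": [
    [[0,0,0,0],[0,0,0,0],[0,0,0,0],[0,0,0,0],[0,0,0,0]]
  ],
  "claw": 1
}}

```text
time_s: 19.15
tcp_pos: [0.4257, -0.0677, 0.0931]
ee_rot: [[0.167, 0.986, -0.003], [0.986, -0.167, -0.0], [-0.001, -0.003, -1.0]]
wrist_force: [0.6, 0.0, -0.1]
gripper_width: 0.946
gripper_force: 0.0
```

```bash
python3 j.py t9
```

```text
19.15 [ 0.64635347  0.04971933 -0.11587726] [[-0.11171283 -0.13461818]] 0.09306936484715858
jaw dark x 0.056000000000000105 0.07800000000000012
block [175, 174, 167, 155, 143, 162, 183, 184, 183, 181, 180, 179, 176, 174, 173, 173, 177, 184, 187, 158, 82, 26, 22, 30, 28, 24, 24, 30, 31, 29, 27, 25, 21, 23, 39, 68, 111, 147, 174, 179, 176, 177, 175, 175, 176]
```

Request:
{"name": "jog_arm", "arguments": {
  "rows": [
    [[0,0,0,0],[0,0,0,0],[0,0,0,0],[0,0,0,0],[0,0,0,0],[0,0,0,0],[0,0,0,0]]
  ],
  "claw": 0.4
}}

```text
time_s: 20.08
tcp_pos: [0.4285, -0.0673, 0.0943]
ee_rot: [[0.168, 0.986, 0.004], [0.986, -0.168, 0.001], [0.001, 0.004, -1.0]]
wrist_force: [4.0, -3.3, 3.6]
gripper_width: 0.565
gripper_force: 28.7
```

Request:
{"name": "jog_arm", "arguments": {
  "rows": [
    [[0,0,0,0],[0,0,0,0],[0,0,0,0],[0,0,0,0],[0,0,0,0]]
  ],
  "claw": 1
}}

```text
time_s: 20.7
tcp_pos: [0.4248, -0.0678, 0.0928]
ee_rot: [[0.167, 0.986, -0.005], [0.986, -0.167, -0.001], [-0.001, -0.004, -1.0]]
wrist_force: [-0.2, -0.2, -0.2]
gripper_width: 0.981
gripper_force: 0.0
```

Request:
{"name": "jog_arm", "arguments": {
  "rows": [
    [[0,0,0,0],[0,0,0,0],[0,0,0,0],[0,0,0,0],[0,0,0,0],[0,0,0,0],[0,0,0,0]]
  ],
  "claw": 0.4
}}

```text
time_s: 21.58
tcp_pos: [0.4285, -0.0672, 0.0943]
ee_rot: [[0.167, 0.986, 0.004], [0.986, -0.167, 0.001], [0.001, 0.004, -1.0]]
wrist_force: [5.1, -1.6, 5.9]
gripper_width: 0.56
gripper_force: 28.8
```

Request:
{"name": "jog_arm", "arguments": {
  "rows": [
    [[0,0,0,0],[0,0,0,0],[0,0,0,0],[0,0,0,0],[0,0,0,0]]
  ],
  "claw": 1
}}

```text
time_s: 22.2
tcp_pos: [0.4245, -0.0678, 0.0926]
ee_rot: [[0.166, 0.986, -0.005], [0.986, -0.166, -0.001], [-0.002, -0.005, -1.0]]
wrist_force: [0.3, 0.3, -0.7]
gripper_width: 0.977
gripper_force: 0.0
```

```bash
python3 j.py t10
```

```text
22.2 [ 0.31832009  0.25367485 -0.68466894] [[-0.11286145 -0.13492173]] 0.09262441327039306
jaw dark x 0.056000000000000105 0.07800000000000012
block [175, 175, 168, 156, 144, 163, 183, 183, 182, 181, 180, 179, 176, 173, 173, 173, 177, 184, 186, 156, 79, 26, 22, 29, 28, 23, 24, 30, 31, 30, 28, 25, 21, 22, 38, 68, 111, 147, 174, 179, 177, 176, 175, 175, 176]
```

Run:
```python
from h import *
w=capture('wrist')[:,:,::-1];t=cv2.imread('pics/t10.png');si=capture('side')[:,:,::-1]
a=cv2.resize(t[170:235,265:325],(400,433),interpolation=cv2.INTER_CUBIC)
b=cv2.resize(si[165:215,285:355],(400,286),interpolation=cv2.INTER_CUBIC)
o=np.zeros((433,800,3),np.uint8);o[:,:400]=a;o[:286,400:]=b;cv2.imwrite('pics/c10.png',o)
```

```text
(no output)
```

View pics/c10.png

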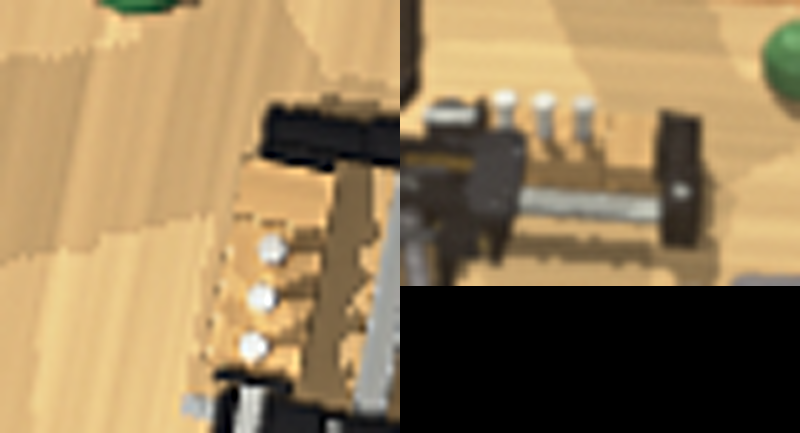

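The end block looks seated: the jaw pad reads x ≈ 50 mm, the tail is on the head pad, and two 29 N pulls stalled. I'll lift, move over the button and check the seam on the way.

Request:
{"name": "jog_arm", "arguments": {
  "rows": [
    [[0,0,-0.03,0],[0,0,-0.035,0],[0,0,-0.035,0],[0,0,0,0],[0.028,0.0027,0,0],[0.028,0.0027,0,0],[0.0285,0.0026,0,0],[0,0,0,0],[0,0,0,0]]
  ]
}}

```text
time_s: 23.48
tcp_pos: [0.4478, 0.014, 0.1925]
ee_rot: [[0.167, 0.986, -0.003], [0.986, -0.167, -0.001], [-0.001, -0.002, -1.0]]
wrist_force: [-0.4, -0.6, 0.3]
gripper_width: 1.001
gripper_force: 0.0
```

Request:
{"name": "jog_arm", "arguments": {
  "rows": [
    [[0,0,0,0],[0,0,0,0],[0,0,0,0],[0,0,0,0],[0,0,0,0],[0,0,0,0]]
  ],
  "claw": 0
}}

```text
time_s: 24.22
tcp_pos: [0.4487, 0.0146, 0.1935]
ee_rot: [[0.166, 0.986, 0.0], [0.986, -0.166, 0.0], [0.0, 0.0, -1.0]]
wrist_force: [0.0, -0.0, -0.3]
gripper_width: 0.401
gripper_force: 0.0
```

Run:
```python
from h import *
o=np.array([.5584,.0463]);a=np.radians(-9.643)
s=sense();print(s['time_s'],s['tcp_pos'],to_clamp(s['tcp_pos'][:2],o,a),s['gripper_width'])
m=camera_model('wrist');im=capture('wrist')[:,:,::-1].copy();cv2.imwrite('pics/w11raw.png',im)
W=lambda p,z:np.r_[to_world([p],o,a)[0],.012+z]
P=proj(m,[W((-.104,-.05),.05),W((.018,.02),.022),W((-.06,.02),.035),W((.05,.02),.035)]);print(P.round(0).tolist())
u,v=P[1].astype(int);x0=max(0,min(640-160,u-80));y0=max(0,min(400-120,v-60))
cv2.imwrite('pics/w11.png',np.hstack([cv2.resize(im,(480,300)),cv2.resize(im[y0:y0+120,x0:x0+160],(320,240)) .repeat(1,0)[:, :] if False else cv2.copyMakeBorder(cv2.resize(im[y0:y0+120,x0:x0+160],(320,240)),0,60,0,0,0)]))
```

```text
24.225 [0.44873383 0.01457046 0.19347579] [[-0.10280168 -0.04965125]] 0.4010507327599086
[[322.0, 212.0], [487.0, 111.0], [384.0, 111.0], [541.0, 111.0]]
```

View pics/w11.png

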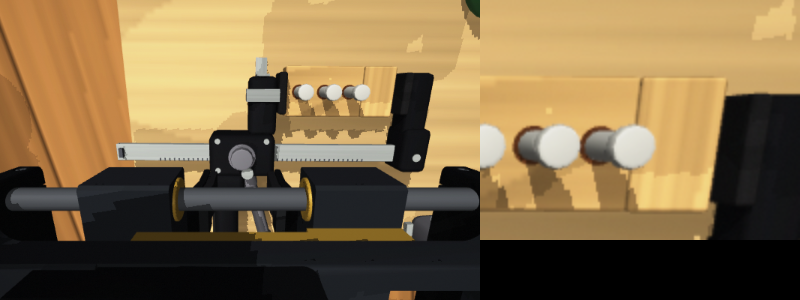

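The gap is shut to a thin seam, and the button shows at about (321,210), as predicted. Now I'll press it.

Request:
{"name": "jog_arm", "arguments": {
  "rows": [
    [[0.0,-0.001,0.025,0],[0,0,0.025,0],[0,0,0.008,0],[0,0,0,0],[0,0,0,0],[0,0,0.004,0],[0,0,0.004,0],[0,0,0,0]]
  ],
  "claw": 0
}}

```text
time_s: 25.28
tcp_pos: [0.4484, 0.015, 0.128]
ee_rot: [[0.166, 0.986, 0.002], [0.986, -0.166, 0.0], [0.001, 0.002, -1.0]]
wrist_force: [-0.5, 0.6, 3.6]
gripper_width: 0.004
gripper_force: 2.0
```

```bash
python3 j.py t12|cut -c1-250
```

```text
25.275 [-0.51903827  0.59186171  3.62993572] [[-0.10318175 -0.04927622]] 0.12795463980693195
jaw dark x 0.07100000000000012 0.09200000000000014
block [175, 178, 175, 166, 155, 174, 193, 194, 195, 194, 189, 180, 174, 172, 171, 172, 175, 180, 182, 161, 115, 102, 122, 152, 180, 182, 164, 118, 55, 25, 32, 34, 28, 26, 32, 35, 34, 32, 29, 24, 24, 39, 66, 108, 144]
```

Jaw is running back already. I'll press a little further and hold.

Request:
{"name": "jog_arm", "arguments": {
  "rows": [
    [[0,0,0.0015,0],[0,0,0,0],[0,0,0,0],[0,0,0,0],[0,0,0,0],[0,0,0,0],[0,0,0,0],[0,0,0,0],[0,0,0,0],[0,0,0,0]]
  ]
}}

```text
time_s: 26.58
tcp_pos: [0.4484, 0.015, 0.1266]
ee_rot: [[0.166, 0.986, 0.002], [0.986, -0.166, 0.0], [0.001, 0.002, -1.0]]
wrist_force: [0.1, 1.2, 6.6]
gripper_width: 0.007
gripper_force: 3.4
```

```bash
python3 j.py t13|cut -c1-350
```

```text
26.575 [0.06206021 1.20484648 6.55011788] [[-0.10319608 -0.04928849]] 0.1265646157221429
jaw dark x 0.09600000000000014 0.11800000000000016
block [178, 180, 173, 160, 151, 171, 193, 195, 195, 193, 189, 180, 174, 172, 172, 172, 175, 180, 181, 160, 114, 102, 121, 150, 176, 180, 177, 176, 175, 175, 176, 175, 175, 174, 175, 179, 189, 200, 198, 168, 100, 37, 24, 32, 31]
```

Request:
{"name": "jog_arm", "arguments": {
  "rows": [
    [[0,0,-0.01,0],[0,0,-0.04,0],[0,0,-0.05,0],[-0.03,0,-0.03,0],[-0.03,0,0,0],[0,0,0,0],[0,0,0,0]]
  ]
}}

```text
time_s: 27.5
tcp_pos: [0.4373, -0.0444, 0.2555]
ee_rot: [[0.167, 0.986, -0.001], [0.986, -0.167, -0.0], [-0.0, -0.001, -1.0]]
wrist_force: [1.2, -0.3, 0.2]
gripper_width: 0.004
gripper_force: 0.0
```

```bash
python3 j.py t14
python3 - <<'E'
from h import *
w=capture('wrist')[:,:,::-1];t=cv2.imread('pics/t14.png')
a=cv2.resize(t[130:295,235:390],(372,396),interpolation=cv2.INTER_CUBIC)
o=np.zeros((400,800,3),np.uint8);o[:396,:372]=a;o[:266,372:798]=cv2.resize(w,(426,266));cv2.imwrite('pics/f.png',o)
t0=cv2.imread('pics/top0.png');d=cv2.absdiff(t,t0).max(2);print([ (n,int((d[y0:y1,x0:x1]>40).sum())) for n,(x0,y0,x1,y1) in dict(opener=(338,188,355,225),tape=(352,165,370,192),paper=(273,150,300,175),book=(172,150,222,218),mug=(172,243,212,272)).items()])
E
```

```text
27.5 [ 1.16350113 -0.31360511  0.17171711] [[-0.10422228 -0.10975199]] 0.25552783972186155
jaw dark x 0.09600000000000014 0.11800000000000016
block [174, 173, 167, 155, 143, 162, 181, 182, 181, 179, 178, 177, 174, 172, 171, 172, 174, 179, 181, 160, 114, 102, 121, 149, 175, 180, 176, 175, 175, 175, 175, 175, 174, 174, 174, 175, 178, 180, 177, 152, 89, 34, 24, 32, 30]
[('opener', 150), ('tape', 0), ('paper', 0), ('book', 0), ('mug', 0)]
```

View pics/f.png

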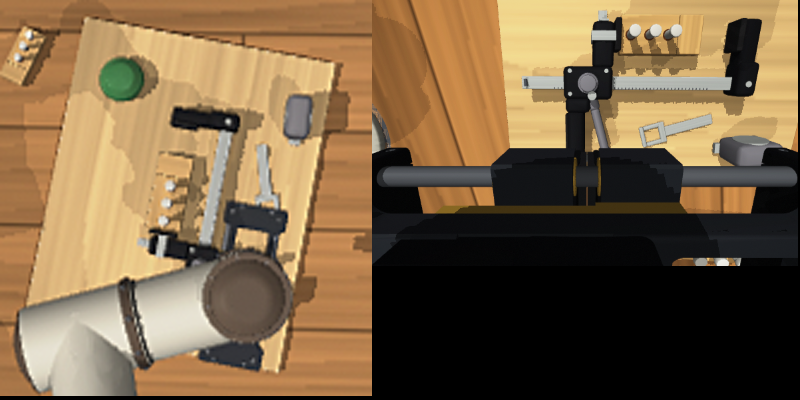

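The jaw is back fully open, the peg board lies flat between the jaws with the gap shut, and the bystanders are unmoved. The opener difference comes from the gripper overlapping it in the top view.

```bash
python3 -c "
from station import *
print(finish_job())"
```

```text
the job is handed in; nothing more can be done
None
```

The job is handed in: the end block looks fully home with only a thin seam showing, the jaw is fully open again, the peg board lies flat between the jaws, and the bystanders checked show no movement (the jar and the remote were not checked).

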